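Turn and relock a rotary board stage

ROBOT

A 6-joint arm with a two-finger parallel gripper is mounted at the origin on the work surface. World frame = base frame: x ahead of the robot, y to its left, z up, the work surface at z = 0. Lengths are in m, angles in rad, forces in N, time in s.
With the tool pointing down it reaches from about 0.375 to 0.975 m from the base axis. Payload 3.8 kg.
Tool frame: the origin (TCP) lies midway between the tips of the shut fingers; the grasp point (between the pads) lies 19 mm behind it; z points along the fingers, y is the direction in which the jaws open and shut (so a half turn about z gives the same grasp; the last joint's range is limited). The gripper opens to 85 mm and grips with 20 to 120 N. Pads are 22 mm wide; open, the fingers measure 114 mm over their backs; the gripper's body (76 mm by 85 mm) begins 54 mm behind the grasp point. The pads swing forward as they close: fully open they stand 13 mm farther back than shut.
Start: joints at [-1.328, 0.264, 1.604, -0, 1.274, -0.037], TCP at [0.186, -0.649, 0.231] pointing down, gripper open.
Joint ranges: [-2.63, 2.63], [-0.94, 2.18], [0.31, 2.57], [-1.31, 4.45], [0, 2.66], [-2.55, 2.55]. Speed limits (rad/s): [2.57, 2.57, 3.14, 3.14, 3.14, 3.14].

INTERFACE

Orientations are given as a unit quaternion [x, y, z, w].
In Python, from cell import env, imaging, ticket gives the robot as it stands.
- The arm moves only by the shell command python3 -m inch 'ROWS' [FORCE]. ROWS is JSON, one flat list of numbers, 7 for each row, row after row: the shift along the tool's x, y, z in cm, then the turn, a rotation vector about the tool's x, y, z in rad, then the finger opening in cm, from 0 to 8.54. A call has exactly 5 rows; each row is the pose to reach, as a shift and turn from the pose measured when the call began, along the tool's axes at that moment; what a row does not reach only later rows make up. A row lasts 1/8 s, in which the tool goes at most 62.5 mm and 10.7 degrees, less where a joint would pass 70% of its speed; a pose out of reach is approached as far as the arm can. A call with a gripper value outside its range is refused whole. The fingers move at their own pace and stop on an object; FORCE is the grip in N (left out, the last holds). Time passes only in rows, so rows that repeat a pose let the fingers close, or fill a call up. It gives the time, the measured TCP pose, the force and the opening at its end, in the units of the state.
- env.sense(): the state, without advancing time (a new reading comes with each control period).
- imaging.capture(name): name is "scene" or "top" or "wrist"; returns a dict with "pixels" (384x512x3 uint8, red, green, blue), "fx", "fy", "cx", "cy" (pixels), "world_from_camera" (4x4, takes a point from camera to world coordinates). Camera axes: x right, y up, looking along -z (the intrinsics and any distortion apply to the point x, -y, -z); pixel columns grow to the right and rows downward; lengths in m; the calibration is good to about 2 mm. The wrist camera is an equidistant fisheye: a pixel r from the principal point sees the ray r / f radians off the axis. A picture is of the moment at which its call begins. There is no depth.
- ticket.close_job(): hands the job in, once; it reports no verdict.
The state is a dict: "t": time; "qpos": joint angles; "dq": joint speeds; "effort": joint torques, N m; "tcp_pos": TCP position; "ee_rot": TCP orientation; "ft_force": force on the tool from outside, world axes, zero at the start; "wrist_torque": the same for the moment, N m; "opening": finger opening in m.
Only numpy, scipy, OpenCV 4.12 (cv2) and the standard library are available. Lean on these libraries where they do the work, as an engineer would, in place of code of your own. Each camera call takes 0.05 s, during which the arm holds its last target. There are 200 camera calls.

TASK

The circuit board on the rotary stage has to be turned for its next look under the microscope. Swing the lock ring's orange lever back to the green mark to free the turntable, turn the turntable, without pushing on the board itself, until its white pointer stands at the yellow index, and then swing the lever home to the red mark to lock it there. Leave the tools and parts that lie round the stage where they are.

Things in the scene. Friction and masses are not known exactly. Their poses are not given: they have to be found in the camera images.
- stage_centre (a point): Point on the vertical axis about which lock ring and turntable both turn, level with the turntable's top, 51 mm above the table (all heights are above the table; the stage stands on a 3 mm mat). Its axes are the stage's: z up, x straight away from the yellow index. Angles are counted anticlockwise seen from above, from this x axis: index at 180 deg.
- stage: Fixed rotary stage, origin under its centre on the mat, axes as stage_centre. Grey base plate 270 mm across, top at 19 mm; grey metal lock ring 158 mm inside, 200 mm outside, top at 43 mm; black turntable 150 mm across, top at 51 mm. On the base plate outside the ring: the lever, two steel stop pins just beyond its end positions (8 mm, top 38 mm), the index bracket (20 mm wide, top 56 mm).
- lock_ring (a joint): Turn of the lock ring (rad): 0 with the lever at the green mark (free, against its stop), growing CLOCKWISE seen from above to 1.05 at the red mark (locked); a stop ends it at 1.10. Starts locked. It turns stiffly, about 3 N at the stud (5 N as the brake bites), and stays where left. Its brake bites above 0.75 and is off below that; while locked, the turntable is clamped (over 30 N to force).
- lever_stud (a point): Upright round stud on the lock ring's orange lever: 14 mm diameter, 118 mm from the stage's axis, free-standing from the lever arm (top at 41 mm) up to 81 mm above the table. The point lies on its centre line at 65 mm; x axis radially outward along the lever, z up. It can be pushed sideways along its circle.
- open_mark (a point): Green painted bar on the base plate at 100 deg, 118 mm from the axis: the lever stands over it when the ring is free.
- locked_mark (a point): Red painted bar on the base plate at 40 deg, 118 mm from the axis: the lever stands over it when the ring is locked.
- turntable (a joint): Turn of the turntable (rad), 0 when its white pointer stands exactly at the yellow index, growing anticlockwise seen from above. It starts at 0.45 to 1.5, so it has to be turned clockwise. Free, it turns with about 2 N at a thumbscrew and stays where it is left.
- pointer (a point): Tip region of the white pointer painted on the rim of the black turntable, 70 mm from the axis; its x axis points radially outward along the pointer.
- index_mark (a point): Tip of the yellow index finger fixed to the stage, 85 mm from the axis at 180 deg, just outside the turntable's rim.
- thumbscrew_a (a point): One of the two brass thumbscrews of the board clamps on the turntable; it can be pushed sideways to turn it. Upright, 16 mm diameter, 61 mm from the axis, 90 deg anticlockwise of the pointer, free-standing from 69 to 105 mm above the table, standing on a dark clamp block. The point lies on its centre line at 87 mm.
- thumbscrew_b (a point): The other brass thumbscrew, the same, 90 deg clockwise of the pointer.
- board: Green circuit board, 86 x 100 mm, held between the two clamps on the turntable and centred on its axis; its parts reach at most 70 mm above the table. Origin at the centre of its underside. Fragile: it must not be pushed.
- solder_spool: Bystander: spool of solder standing on its flange, 60 mm across, 38 mm tall; origin at the centre of its underside.
- flux_bottle: Bystander: small amber flux bottle with a white cap, 32 mm across, 75 mm tall; origin at the centre of its underside, z axis up along the bottle.
- screwdriver: Bystander: screwdriver with a blue handle, 160 mm long, 26 mm thick, lying along its x axis; origin at mid length on the mat.
- esd_brush: Bystander: black-handled brush, 150 mm long, 42 mm wide, lying along its x axis; origin at mid length on the mat.
- tweezers: Bystander: steel tweezers, 130 mm long, 10 mm high, lying along its x axis; origin near mid length on the mat.
- parts_tray: Bystander: dark open tray with screws, 80 x 60 x 18 mm; origin at the centre of its underside.
- memory_module: Bystander: green memory module, 68 x 30 x 5 mm, lying flat; origin at the centre of its underside.

How it is judged:
On the way, in this order (a step that is already met when the one before it is completed fails the run):
1. the lock ring is freed: its lever is back at the green mark (ring below 0.30 rad) (value of joint lock_ring below 0.3 rad), for 0.1 s.
2. with the ring still free, the turntable's pointer stands at the index (within 0.09 rad) (value of joint turntable between -0.09 and 0.09 rad and value of joint lock_ring below 0.6 rad), for 0.3 s.
3. the lever is home at the red mark (ring at 0.95 rad or more) with the pointer still at the index (value of joint turntable between -0.09 and 0.09 rad and value of joint lock_ring above 0.95 rad), for 0.3 s.
At the end, for the whole second after the job is handed in: The turntable's pointer is within 0.09 rad (5 degrees) of the index, the lock ring's lever is at the red mark (ring at 0.95 rad or more of 1.05, the stop being at 1.10), both at rest (all of step 3 and velocity of joint turntable between -0.02 and 0.02 rad/s and velocity of joint lock_ring between -0.02 and 0.02 rad/s); the robot touches nothing.
It fails at once if the circuit board was pushed (more than 3 N on it) (contact force between board and anything else above 3 N).
It fails at once if one of the tools and parts lying round the stage was moved more than 30 mm or the flux bottle tipped over (distance of any of solder_spool, flux_bottle, screwdriver, esd_brush, tweezers, parts_tray, memory_module from where it was at the start of the episode above 0.03 m or angle between flux_bottle's own z axis and vertical above 0.6 rad).
It also fails if it takes over 54 s, if anything falls off the work surface, if the arm or the gripper's body presses on something with over 40 N, if the wrist force passes 120 N, or if a joint passes its speed limit or range.

## Working session

There is one attempt and no reset: what is moved stays moved. The work goes in short steps, Python scripts to look and compute and a shell command to move; the robot and the scene stay as the last step left them, time stands still between calls to the robot, and variables do not carry over. Pictures are saved under pics/ and viewed, on a budget of 10 in all, crops included, one or two more only if the job needs it, and the job is handed in when it is done.

```bash
ls; mkdir -p pics
python3 - <<'E'
from cell import env, imaging
import cv2, json
print(env.sense())
for n in ("top","scene"):
    c=imaging.capture(n); cv2.imwrite(f"pics/{n}0.png",c["pixels"][:,:,::-1])
    print(n,c["fx"],c["fy"],c["cx"],c["cy"],c["world_from_camera"])
E
```

```text
pics
{'t': 0.0, 'qpos': array([-1.32790100e+00,  2.64764309e-01,  1.60538909e+00, -1.79309312e-05,
        1.27372935e+00, -3.69244824e-02]), 'dq': array([ 1.43548920e-03, -2.10958744e-03, -5.55931051e-04,  5.18716190e-04,
       -2.30473219e-05, -4.96435347e-05]), 'effort': array([-7.82876632e-04, -5.15115416e+01, -3.67317009e+01,  9.61583964e-06,
        1.31634559e-02,  8.06841911e-06]), 'tcp_pos': array([ 0.18621942, -0.64802489,  0.22994639]), 'ee_rot': array([ 9.90227548e-01,  1.39456415e-01, -1.26238994e-04, -1.13809755e-03]), 'ft_force': array([0.35033789, 0.42269969, 0.62148875]), 'wrist_torque': array([ 0.02043542,  0.02460075, -0.00352358]), 'opening': 0.08550488602756458}
top 481.2975828307186 481.2975828307186 250.52503479328715 193.59184311900523 [[-5.47171401e-03  9.96080916e-01 -8.82772285e-02  4.57763576e-01]
 [-9.99985015e-01 -5.43507054e-03  6.55457493e-04  6.33252626e-02]
 [ 1.73095736e-04  8.82794921e-02  9.96095729e-01  1.39880142e+00]
 [ 0.00000000e+00  0.00000000e+00  0.00000000e+00  1.00000000e+00]]
scene 445.76298932902534 445.76298932902534 253.82876460707854 187.9297989861618 [[-0.03394087 -0.79189812  0.60970927  1.20061223]
 [ 0.99932357 -0.01824873  0.03192796  0.11025527]
 [-0.01415727  0.6103805   0.79198183  0.88025913]
 [ 0.          0.          0.          1.        ]]
```

View pics/top0.png

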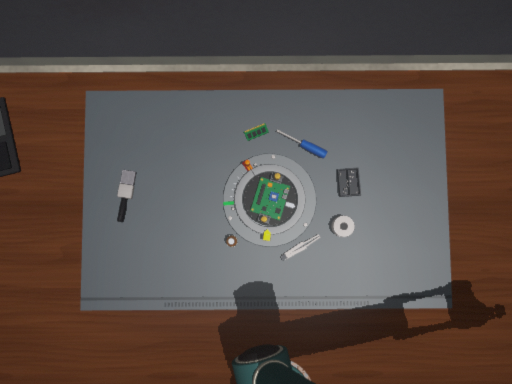

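View pics/scene0.png

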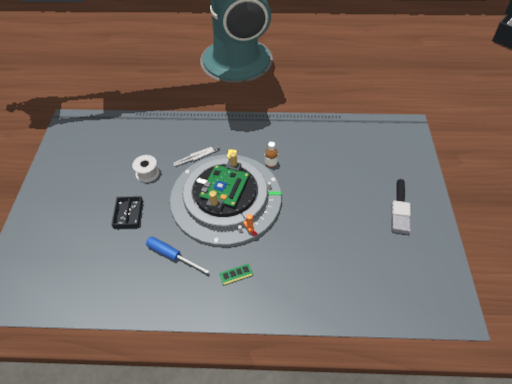

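Top view: stage centre about (270,200), index (267,236), lever (248,166), green mark (229,204), pointer (290,205), thumbscrews at (278,176) and (264,219). The scene view agrees, and the bottle stands near the index/green side. Now the measurements.

```bash
cat > h.py <<'E'
import numpy as np, cv2
from cell import env, imaging
def cap(n): return imaging.capture(n)
def cast(c,uv,z):
    T=np.array(c["world_from_camera"]); u,v=uv
    d=T[:3,:3]@np.array([(u-c["cx"])/c["fx"],-(v-c["cy"])/c["fy"],-1]); o=T[:3,3]
    return o+d*(z-o[2])/d[2]
def blobs(c,lo,hi,box,amin=4):
    h=cv2.cvtColor(c["pixels"],cv2.COLOR_RGB2HSV); m=cv2.inRange(h,np.array(lo),np.array(hi))
    k=np.zeros_like(m); x0,y0,x1,y1=box; k[y0:y1,x0:x1]=m[y0:y1,x0:x1]
    n,_,s,ce=cv2.connectedComponentsWithStats(k)
    return [(int(s[i,4]),ce[i].round(1).tolist(),s[i,:4].tolist()) for i in range(1,n) if s[i,4]>=amin]
E
python3 - <<'E'
from h import *
for n,box in (("top",(215,145,325,250)),("scene",(165,135,290,245))):
    c=cap(n); print(n)
    for nm,lo,hi in (("yellow/brass",(16,130,110),(35,255,255)),("orange",(4,170,120),(15,255,255)),("red",(0,170,80),(3,255,255)),("green",(50,170,120),(75,255,255)),("white",(0,0,200),(180,40,255))):
        print(nm,blobs(c,lo,hi,box))
    x0,y0,x1,y1=box
    cv2.imwrite(f"pics/{n}1.png",cv2.resize(c["pixels"][y0:y1,x0:x1,::-1],None,fx=5.5,fy=5.5,interpolation=cv2.INTER_CUBIC)[:600])
E
```

```text
top
yellow/brass [(9, [247.0, 162.0], [246, 161, 3, 3]), (7, [249.3, 167.6], [248, 166, 4, 4]), (24, [277.0, 175.7], [275, 173, 5, 6]), (15, [269.6, 184.4], [268, 183, 4, 4]), (23, [263.5, 218.6], [261, 216, 6, 6]), (63, [266.4, 235.3], [263, 230, 8, 11])]
orange [(27, [247.1, 164.7], [244, 160, 8, 10])]
red []
green [(18, [228.0, 202.8], [224, 202, 9, 3])]
white [(21, [289.7, 204.6], [286, 203, 8, 4]), (17, [230.6, 241.0], [229, 239, 5, 5]), (16, [297.4, 246.0], [292, 243, 11, 7]), (8, [302.6, 248.1], [300, 247, 6, 3])]
scene
yellow/brass [(6, [229.3, 156.8], [229, 155, 2, 4]), (21, [222.9, 196.1], [220, 194, 7, 6])]
orange [(74, [249.2, 225.0], [244, 218, 10, 14])]
red [(13, [253.6, 232.8], [251, 232, 6, 3])]
green []
white [(28, [271.1, 143.9], [268, 142, 7, 5]), (96, [202.1, 152.3], [190, 147, 23, 12]), (10, [186.8, 171.0], [185, 170, 4, 3]), (38, [201.3, 180.5], [197, 178, 10, 6]), (11, [272.6, 178.9], [271, 178, 4, 3]), (8, [219.5, 184.5], [218, 184, 4, 2]), (4, [211.5, 222.0], [210, 222, 4, 1]), (4, [239.5, 226.5], [239, 226, 2, 2]), (17, [215.5, 239.4], [214, 237, 4, 5])]
```

View pics/top1.png

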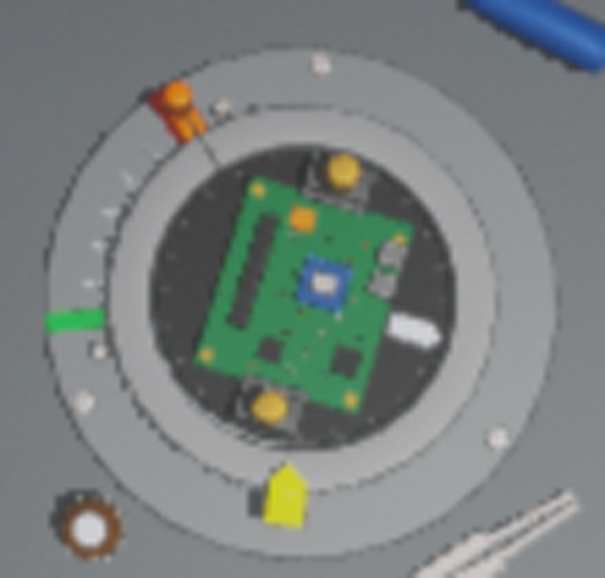

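Run:
```python
from h import *
c=cap("top"); s=cap("scene")
P=lambda uv,z,k=c:cast(k,uv,z)[:2]
A=P((277.3,175.9),.105);B=P((263.9,218.7),.105)
print("A",A,"B",B,"mid",(A+B)/2,"half",np.linalg.norm(A-B)/2)
C1=P((269.5,199.8),.019);print("base",C1)
C=(C1+(A+B)/2)/2
I=P((267.5,229.8),.054);G=P((228.5,203),.02);S=P((247.4,162),.081);N=P((289.7,204.6),.051)
th0=np.degrees(np.arctan2(*(C-I)[::-1]))
for n,p in dict(I=I,G=G,S=S,N=N,A=A,B=B).items():
    d=p-C;print(n,p.round(4),"r",np.linalg.norm(d).round(4),"ang",np.degrees(np.arctan2(d[1],d[0])).round(1))
print("C",C,"th0",th0,"scene S",P((249,219),.081,s))
print("bottle",P((230.6,241),.075))
```

```text
A [ 0.62011722 -0.01028232] B [0.50451745 0.02691601] mid [0.56231734 0.00831684] half 0.06071865928446864
base [0.56183147 0.00796681]
I [0.4754 0.0157] r 0.087 ang 175.0
G [0.5532 0.1258] r 0.118 ang 94.3
S [0.6623 0.0706] r 0.1181 ang 31.9
N [ 0.5456 -0.0473] r 0.0578 ang -106.5
A [ 0.6201 -0.0103] r 0.0609 ang -17.6
B [0.5045 0.0269] r 0.0605 ang 161.9
C [0.5620744  0.00814183] th0 -4.979919200782523 scene S [0.66978739 0.0705197 ]
bottle [0.44510137 0.11770799]
```

```bash
cat >> h.py <<'E'
from scipy.spatial.transform import Rotation as R
C=np.array([.562,.008])
def go(wps):
    """wps: list of (r_m, ang_deg world about C, z, tangential y-heading deg, opening) -> tool-axis rows"""
    s=env.sense(); p=s["tcp_pos"]; r0=R.from_quat(s["ee_rot"])
    for r,a,z,h,o in wps:
        t=np.array([*(C+r*np.array([np.cos(np.radians(a)),np.sin(np.radians(a))])),z])
        h=np.radians(h); Y=np.array([np.cos(h),np.sin(h),0]); Z=np.array([0,0,-1.]); X=np.cross(Y,Z)
        w=(r0.inv()*R.from_matrix(np.c_[X,Y,Z])).as_rotvec()
        print((r0.inv().apply(t-p)*100).round(1).tolist(),w.round(2).tolist(),o)
def st():
    s=env.sense(); d=s["tcp_pos"][:2]-C
    print("t",s["t"].__round__(2),"tcp",s["tcp_pos"].round(4),"r",np.linalg.norm(d).round(4),"ang",np.degrees(np.arctan2(d[1],d[0])).round(1),"F",s["ft_force"].round(1),"open",round(s["opening"],4),"j",s["qpos"].round(2))
E
python3 -c "
from h import *
go([(.118,32,.16,-58,4)])"
```

```text
[65.6, -56.0, 7.1] [-0.0, -0.0, -0.28] 4
```

```bash
for i in 1; do python3 -m inch '[65.6,-56,0,0,0,-0.28,4, 65.6,-56,0,0,0,-0.28,4, 65.6,-56,0,0,0,-0.28,4, 65.6,-56,0,0,0,-0.28,4, 65.6,-56,0,0,0,-0.28,4]'; done; python3 -c "
from h import *
st();go([(.118,32,.16,-58,4)])"
```

```text
t: 0.92
tcp_pos: [0.3596, -0.3864, 0.2315]
ee_rot: [0.961, 0.276, 0.0, -0.0]
ft_force: [0.3, -0.6, -0.6]
opening: 0.04
t 0.93 tcp [ 0.3596 -0.3864  0.2315] r 0.4433 ang -117.2 F [ 0.3 -0.6 -0.6] open 0.04 j [-0.87 -0.02  1.92  0.    1.24  0.14]
[49.9, -22.7, 7.2] [-0.0, -0.0, 0.0] 4
```

```bash
python3 -m inch '[49.9,-22.7,0,0,0,0,4, 49.9,-22.7,0,0,0,0,4, 49.9,-22.7,0,0,0,0,4, 49.9,-22.7,0,0,0,0,4, 49.9,-22.7,0,0,0,0,4]' >/dev/null; python3 -c "
from h import *
st();go([(.118,32,.16,-58,4)])"
```

```text
t 1.55 tcp [ 0.532  -0.1255  0.2319] r 0.1369 ang -102.7 F [ 0.3  0.4 -0.9] open 0.0399 j [-0.28  0.02  1.88  0.    1.24  0.73]
[21.4, -9.7, 7.2] [0.0, -0.0, 0.0] 4
```

```bash
python3 -m inch '[21.4,-9.7,0,0,0,0,4, 21.4,-9.7,0,0,0,0,4, 21.4,-9.7,0,0,0,0,4, 21.4,-9.7,7.2,0,0,0,4, 21.4,-9.7,7.2,0,0,0,4]' >/dev/null
python3 - <<'E'
from h import *
st();go([(.118,32,.16,-58,4),(.118,32,.056,-58,4)])
c=cap("top");cv2.imwrite("pics/t2.png",cv2.resize(c["pixels"][130:260,200:340,::-1],None,fx=4,fy=4))
c=cap("wrist");cv2.imwrite("pics/w2.png",c["pixels"][:,:,::-1])
E
```

```text
t 2.17 tcp [0.6607 0.0721 0.1564] r 0.1177 ang 33.0 F [-0.7 -0.8  0.1] open 0.0399 j [ 0.07  0.3   1.7  -0.    1.15  1.08]
[0.0, 0.2, -0.4] [-0.0, 0.0, 0.0] 4
[0.1, 0.2, 10.0] [-0.0, 0.0, 0.0] 4
```

View pics/w2.png

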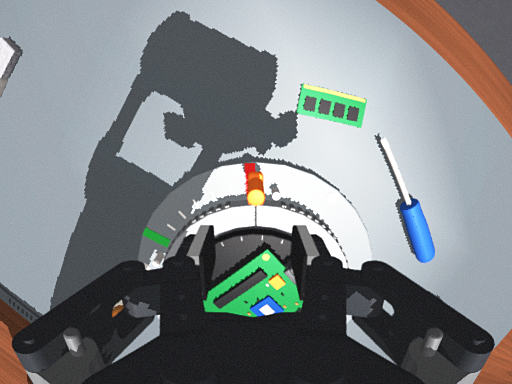

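The wrist view shows the stud (256,197) laterally centred between the fingers (columns 205 and 300). Next I descend and straddle it.

```bash
python3 -m inch '[0,0.2,5,0,0,0,4, 0,0.2,10,0,0,0,4, 0,0.2,10,0,0,0,2, 0,0.2,10,0,0,0,2, 0,0.2,10,0,0,0,2]' >/dev/null
python3 - <<'E'
from h import *
st();go([(.118,a,.056,a-90,2) for a in (42,52,62,72,82)])
E
```

```text
t 2.9 tcp [0.663  0.0688 0.06  ] r 0.1179 ang 31.0 F [ 1.  -0.5  0.7] open 0.0201 j [ 0.07  0.39  1.77 -0.    0.98  1.08]
[-0.2, -2.2, 0.4] [0.0, -0.0, -0.17] 2
[-0.7, -4.2, 0.4] [0.0, 0.0, -0.35] 2
[-1.6, -6.1, 0.4] [0.0, 0.0, -0.52] 2
[-2.7, -7.8, 0.4] [0.0, 0.0, -0.7] 2
[-4.2, -9.2, 0.4] [0.0, 0.0, -0.87] 2
```

```bash
python3 -m inch '[-0.2,-2.2,0.4,0,0,-0.17,2, -0.7,-4.2,0.4,0,0,-0.35,2, -1.6,-6.1,0.4,0,0,-0.52,2, -2.7,-7.8,0.4,0,0,-0.7,2, -4.2,-9.2,0.4,0,0,-0.87,2]' >/dev/null
python3 - <<'E'
from h import *
st();go([(.118,a,.056,a-90,2) for a in (86,90,93,95)])
E
```

```text
t 3.52 tcp [0.5826 0.1254 0.0598] r 0.1192 ang 80.0 F [ 5.8  1.6 -1.9] open 0.0196 j [ 0.17  0.27  1.94 -0.    0.92  0.31]
[-0.1, -1.2, 0.4] [0.01, -0.0, -0.06] 2
[-0.2, -2.1, 0.4] [0.01, -0.0, -0.13] 2
[-0.3, -2.7, 0.3] [0.01, -0.0, -0.19] 2
[-0.4, -3.1, 0.3] [0.01, -0.0, -0.22] 2
```

```bash
python3 -m inch '[-0.1,-1.2,0.3,0,0,-0.06,2, -0.2,-2.1,0.3,0,0,-0.13,2, -0.3,-2.7,0.3,0,0,-0.19,2, -0.3,-2.7,0.3,0,0,-0.19,2, -0.3,-2.6,0.3,0,0,-0.19,2]' >/dev/null
python3 - <<'E'
from h import *
st()
c=cap("top");x=c["pixels"][130:260,200:340,::-1];cv2.imwrite("pics/t3.png",cv2.resize(x,None,fx=4,fy=4))
s=env.sense();d=s["tcp_pos"][:2]-C;r=np.linalg.norm(d);a=np.degrees(np.arctan2(d[1],d[0]))
go([(r,a,.06,4,4),(.1179,a,.06,4,4),(.1179,a,.16,4,4),(.061,-17.6,.16,72.4,4)])
E
```

```text
t 4.15 tcp [0.5581 0.1261 0.0584] r 0.1182 ang 91.9 F [2.4 0.1 0.2] open 0.0198 j [ 0.18  0.23  1.99 -0.    0.91  0.13]
[0.0, 0.0, -0.2] [0.01, -0.0, -0.02] 4
[-0.0, 0.0, -0.2] [0.01, -0.0, -0.02] 4
[-0.0, 0.1, -10.2] [0.01, -0.0, -0.02] 4
[-14.0, 5.6, -10.1] [0.01, 0.01, -1.21] 4
```

```bash
python3 -m inch '[0,0,0,0,0,0,4, 0,0,0,0,0,0,4, 0,0,-5,0,0,0,4, 0,0,-10.2,0,0,0,4, -5,2,-10.2,0,0,-0.18,4]' >/dev/null
python3 - <<'E'
from h import *
st();go([(.061,-17.6,.16,72.4,4)])
E
```

```text
t 4.83 tcp [0.5822 0.0793 0.1656] r 0.0742 ang 74.2 F [ 0.8 -0.5  1. ] open 0.0401 j [ 0.09  0.14  1.88  0.    1.1  -0.15]
[-9.6, 1.5, 0.6] [0.02, 0.01, -1.02] 4
```

```bash
python3 -m inch '[-9.6,1.5,0.6,0,0,-0.18,4, -9.6,1.5,0.6,0,0,-0.36,4, -9.6,1.5,0.6,0,0,-0.54,4, -9.6,1.5,0.6,0,0,-0.72,4, -9.6,1.5,0.6,0,0,-0.9,4]' >/dev/null
python3 - <<'E'
from h import *
c=cap("top");cv2.imwrite("pics/t4.png",cv2.resize(c["pixels"][130:260,200:340,::-1],None,fx=4,fy=4))
c=cap("wrist");cv2.imwrite("pics/w4.png",c["pixels"][:,:,::-1])
st();go([(.061,-17.6,.16,72.4,4),(.061,-17.6,.083,72.4,4)])
E
```

```text
t 5.55 tcp [ 0.6194 -0.0103  0.1594] r 0.0603 ang -17.7 F [-0.1  0.3  0.6] open 0.0402 j [-0.06  0.2   1.82  0.01  1.1  -1.21]
[-0.1, 0.0, -0.1] [0.01, 0.02, -0.12] 4
[0.1, -0.1, 7.6] [0.01, 0.02, -0.12] 4
```

View pics/w4.png

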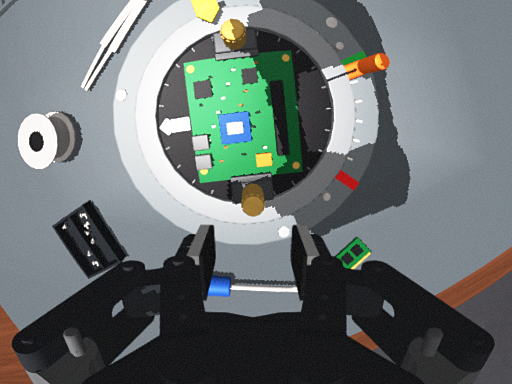

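The wrist view shows the lever over the green mark near (360,62), and thumbscrew A (253,200) centred between the fingers.

```bash
python3 -m inch '[0,0,3,0,0,-0.12,4, 0,0,7.6,0,0,-0.12,4, 0,0,7.6,0,0,-0.12,2.2, 0,0,7.6,0,0,-0.12,2.2, 0,0,7.6,0,0,-0.12,2.2]' >/dev/null
python3 - <<'E'
from h import *
st();go([(.061,a,.083,a+90,2.2) for a in (-27,-36,-45,-54,-63)])
E
```

```text
t 6.17 tcp [ 0.6228 -0.0102  0.0859] r 0.0635 ang -16.6 F [0.7 0.7 0.5] open 0.0219 j [-0.06  0.28  1.87  0.01  0.97 -1.32]
[0.3, -1.1, 0.3] [0.01, 0.02, 0.16] 2.2
[0.6, -2.0, 0.3] [0.01, 0.02, 0.32] 2.2
[0.9, -2.9, 0.2] [0.02, 0.02, 0.48] 2.2
[1.4, -3.7, 0.2] [0.02, 0.02, 0.63] 2.2
[2.1, -4.5, 0.2] [0.02, 0.02, 0.79] 2.2
```

```bash
python3 -m inch '[0.3,-1.1,0.2,0.01,0.02,0.16,2.2, 0.6,-2,0.2,0.01,0.02,0.32,2.2, 0.9,-2.9,0.2,0.01,0.02,0.48,2.2, 1.4,-3.7,0.2,0.01,0.02,0.63,2.2, 2.1,-4.5,0.2,0.01,0.02,0.79,2.2]' >/dev/null
python3 - <<'E'
from h import *
st();go([(.061,a,.083,a+90,2.2) for a in (-70,-78,-86,-92,-95.5)])
E
```

```text
t 6.8 tcp [ 0.5922 -0.0467  0.0859] r 0.0624 ang -61.1 F [3.1 1.9 0.8] open 0.0221 j [-0.13  0.24  1.92  0.01  0.97 -0.6 ]
[0.2, -1.0, 0.3] [0.01, -0.0, 0.12] 2.2
[0.3, -1.8, 0.3] [0.01, -0.0, 0.26] 2.2
[0.6, -2.6, 0.3] [0.01, -0.01, 0.4] 2.2
[0.9, -3.2, 0.3] [0.01, -0.01, 0.5] 2.2
[1.1, -3.5, 0.2] [0.01, -0.01, 0.56] 2.2
```

```bash
python3 -m inch '[0.2,-1,0.2,0.01,0,0.12,2.2, 0.3,-1.8,0.2,0.01,0,0.26,2.2, 0.6,-2.6,0.2,0.01,0,0.4,2.2, 0.9,-3.2,0.2,0.01,0,0.5,2.2, 1.1,-3.5,0.2,0.01,0,0.56,2.2]' >/dev/null
python3 - <<'E'
from h import *
st();c=cap("top");cv2.imwrite("pics/t5.png",cv2.resize(c["pixels"][145:250,215:325,::-1],None,fx=5.5,fy=5.5,interpolation=2))
print(blobs(c,(0,0,200),(180,40,255),(250,215,285,245),2),blobs(c,(16,130,110),(35,255,255),(215,145,325,250)))
go([(.061,a,.083,a+90,2.2) for a in (-97,-98,-99)])
E
```

```text
t 7.42 tcp [ 0.5587 -0.0534  0.0864] r 0.0615 ang -93.0 F [ 2.3 -2.  -0.9] open 0.0222 j [-0.14  0.18  1.99  0.01  0.96 -0.05]
[] [(13, [227.4, 198.6], [226, 197, 4, 4]), (15, [247.9, 197.5], [246, 196, 5, 4]), (9, [231.8, 200.7], [230, 200, 5, 3]), (66, [266.5, 235.3], [263, 230, 8, 11])]
[0.0, -0.4, 0.3] [0.01, -0.01, 0.02] 2.2
[0.0, -0.5, 0.3] [0.01, -0.01, 0.04] 2.2
[0.0, -0.6, 0.3] [0.01, -0.01, 0.06] 2.2
```

View pics/t5.png

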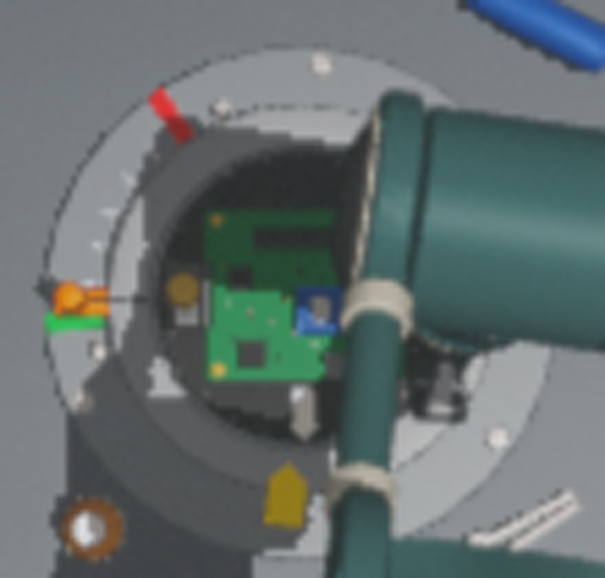

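Pointer tip at crop (308,435) and index tip (289,463): a few degrees short. The lever is by the green mark.

Run:
```python
from h import *
c=cap("top")
for n,uv,z in (("B",(247.9,197.5),.105),("ptip",(271,224.1),.051),("pmid",(270.4,219.6),.051),("idx",(267.5,229.3),.056),("red",(246.3,165.8),.019),("green",(228.5,203.5),.019),("index body",(266.5,235.3),.056)):
    d=cast(c,uv,z)[:2]-C;print(n,np.linalg.norm(d).round(4),(np.degrees(np.arctan2(d[1],d[0]))%360).round(1))
```

```text
B 0.0616 90.1
ptip 0.0708 181.9
pmid 0.0582 180.8
idx 0.0856 174.8
red 0.1189 33.8
green 0.1183 94.9
index body 0.1024 174.0
```

```bash
python3 -m inch '[0,-0.3,0.2,0.01,0,0.04,2.2, 0,-0.5,0.2,0.01,0,0.07,2.2, 0,-0.6,0.2,0.01,0,0.09,2.2, 0,-0.6,0.2,0.01,0,0.09,2.2, 0,-0.6,0.2,0.01,0,0.09,2.2]' >/dev/null
python3 - <<'E'
from h import *
st();c=cap("top");b=blobs(c,(16,130,110),(35,255,255),(235,190,258,210));print(b)
cv2.imwrite("pics/t6.png",cv2.resize(c["pixels"][145:250,215:325,::-1],None,fx=5.5,fy=5.5,interpolation=2))
for q in b:
    d=cast(c,q[1],.105)[:2]-C;print(np.linalg.norm(d),np.degrees(np.arctan2(d[1],d[0])))
go([(.061,a,.083,a+90,2.2) for a in (-97,-98,-99)])
E
```

```text
t 8.15 tcp [ 0.5523 -0.0526  0.0842] r 0.0614 ang -99.1 F [ 0.3 -1.   2.1] open 0.0224 j [-0.14  0.18  2.    0.01  0.97  0.04]
[(16, [247.9, 194.8], [246, 193, 5, 5])]
0.06199271907009536 83.33916116213916
[0.0, 0.2, 0.1] [-0.0, -0.01, -0.06] 2.2
[0.0, 0.1, 0.1] [-0.0, -0.01, -0.04] 2.2
[0.0, 0.0, 0.1] [-0.0, -0.01, -0.03] 2.2
```

```bash
python3 -m inch '[0,0,0,0,0,0,4, 0,0,0,0,0,0,4, 0,0,-3,0,0,0,4, 0,0,-7.6,0,0,0,4, 0,0,-7.6,0,0,0,4]' >/dev/null
python3 - <<'E'
from h import *
st();go([(.118,91,.16,1,4)])
E
```

```text
t 8.82 tcp [ 0.5554 -0.0535  0.1643] r 0.0619 ang -96.1 F [ 0.5 -0.1  0.7] open 0.0402 j [-0.14  0.09  1.93  0.01  1.11  0.04]
[17.7, -2.8, 0.5] [0.0, -0.01, -0.2] 4
```

```bash
python3 -m inch '[6,-1,0.5,0,0,-0.1,4, 12,-2,0.5,0,0,-0.2,4, 17.7,-2.8,0.5,0,0,-0.2,4, 17.7,-2.8,0.5,0,0,-0.2,4, 17.7,-2.8,0.5,0,0,-0.2,4]' >/dev/null
python3 - <<'E'
from h import *
st();c=cap("top");cv2.imwrite("pics/t7.png",cv2.resize(c["pixels"][145:250,215:325,::-1],None,fx=5.5,fy=5.5,interpolation=2))
c=cap("wrist");cv2.imwrite("pics/w7.png",c["pixels"][:,:,::-1])
go([(.118,91,.16,1,4),(.118,91,.057,1,4)])
E
```

```text
t 9.45 tcp [0.5592 0.1254 0.1591] r 0.1175 ang 91.4 F [-0.2 -0.6  1. ] open 0.0401 j [0.17 0.13 1.9  0.01 1.11 0.15]
[0.2, 0.0, -0.0] [0.0, -0.01, -0.0] 4
[0.1, 0.0, 10.3] [0.0, -0.01, -0.0] 4
```

View pics/w7.png

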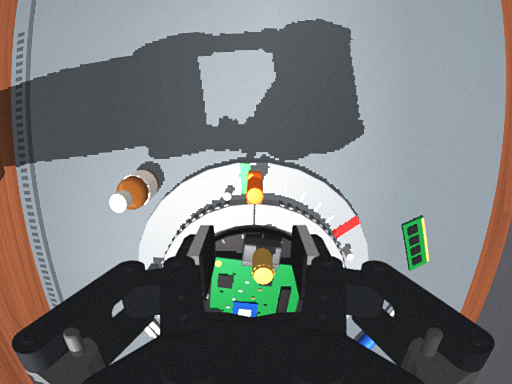

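View pics/t7.png

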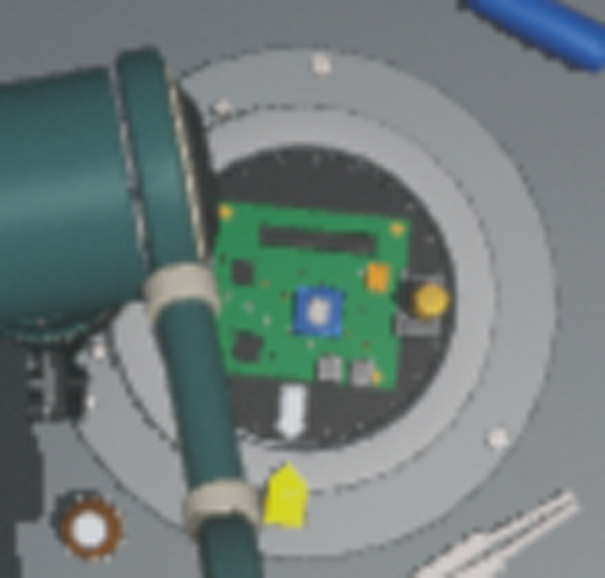

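The pointer tip (290,437) is in line with the index tip (289,463), and the stud (255,195) is centred between the fingers.

```bash
python3 -m inch '[0,0,5,0,0,0,4, 0,0,10.3,0,0,0,4, 0,0,10.3,0,0,0,2, 0,0,10.3,0,0,0,2, 0,0,10.3,0,0,0,2]' >/dev/null
python3 - <<'E'
from h import *
st();c=cap("top");b=blobs(c,(0,0,190),(180,50,255),(262,210,275,228),3)+blobs(c,(16,130,110),(35,255,255),(285,190,300,205))
for q,z in zip(b,(.051,.105)):
    d=cast(c,q[1],z)[:2]-C;print(q,np.linalg.norm(d),np.degrees(np.arctan2(d[1],d[0])))
go([(.118,a,.058,a-90,2) for a in (81,71,61,51,42)])
E
```

```text
t 10.18 tcp [0.5623 0.1249 0.0596] r 0.1169 ang 89.9 F [ 0.3 -0.3 -0.7] open 0.0198 j [0.17 0.24 1.98 0.01 0.92 0.15]
(25, [267.8, 219.5], [266, 216, 4, 8]) 0.05819195330895063 173.58470192040875
(25, [292.8, 199.3], [290, 197, 6, 6]) 0.05967649830129032 -95.4289731665067
[-0.1, 1.8, 0.2] [0.01, -0.01, 0.17] 2
[-0.6, 3.8, 0.2] [0.01, -0.01, 0.35] 2
[-1.5, 5.7, 0.2] [0.01, -0.01, 0.52] 2
[-2.6, 7.4, 0.2] [0.0, -0.01, 0.7] 2
[-3.9, 8.7, 0.2] [0.0, -0.01, 0.85] 2
```

```bash
python3 -m inch '[-0.1,1.8,0.2,0.01,0,0.17,2, -0.6,3.8,0.2,0.01,0,0.35,2, -1.5,5.7,0.2,0.01,0,0.52,2, -2.6,7.4,0.2,0,0,0.7,2, -3.9,8.7,0.2,0,0,0.85,2]' >/dev/null
python3 - <<'E'
from h import *
st();go([(.118,a,.058,a-90,2) for a in (40,36,34,32,31,30,29)])
E
```

```text
t 10.85 tcp [0.6489 0.0881 0.0587] r 0.1181 ang 42.7 F [-5.5  1.7  1. ] open 0.0198 j [0.09 0.37 1.8  0.01 0.96 0.93]
[-0.0, 0.6, 0.1] [-0.0, -0.01, 0.03] 2
[-0.1, 1.4, 0.1] [-0.0, -0.01, 0.1] 2
[-0.1, 1.8, 0.1] [-0.0, -0.01, 0.14] 2
[-0.2, 2.2, 0.1] [-0.0, -0.01, 0.17] 2
[-0.2, 2.4, 0.1] [-0.0, -0.01, 0.19] 2
[-0.3, 2.6, 0.1] [-0.0, -0.01, 0.21] 2
[-0.3, 2.8, 0.1] [-0.0, -0.01, 0.22] 2
```

```bash
python3 -m inch '[0,0.6,0,0,0,0.03,2, -0.1,1.4,0,0,0,0.1,2, -0.1,1.8,0,0,0,0.14,2, -0.2,2.2,0,0,0,0.17,2, -0.2,2.2,0,0,0,0.17,2]' >/dev/null
python3 - <<'E'
from h import *
st()
E
```

```text
t 11.47 tcp [0.6621 0.0709 0.0592] r 0.1182 ang 32.1 F [-2.5  4.3 -0.8] open 0.0203 j [0.07 0.39 1.77 0.01 0.97 1.07]
```

```bash
python3 -m inch '[0,0,0,0,0,0,4, 0,0,0,0,0,0,4, 0,0,-4,0,0,0,4, 0,0,-10,0,0,0,4, 0,0,-14,0,0,0,4]' >/dev/null;  python3 -m inch '[0,5,-4,0,0,0,4, -6,8,-4,0,0,0,4, -12,10,-4,0,0,0,4, -18,14,-4,0,0,0,4, -22,16,-4,0,0,0,4]'
python3 - <<'E'
from h import *
st();c=cap("top");cv2.imwrite("pics/t8.png",cv2.resize(c["pixels"][145:250,215:325,::-1],None,fx=5.5,fy=5.5,interpolation=2))
c=cap("top");b=blobs(c,(0,0,190),(180,50,255),(262,210,275,228),3)
for q in b:
    d=cast(c,q[1],.051)[:2]-C;print(q,np.linalg.norm(d),np.degrees(np.arctan2(d[1],d[0])))
E
```

```text
t: 12.72
tcp_pos: [0.561, -0.1857, 0.2408]
ee_rot: [0.961, 0.278, 0.006, -0.001]
ft_force: [1.0, -0.9, 0.3]
opening: 0.04
t 12.72 tcp [ 0.561  -0.1857  0.2408] r 0.1937 ang -90.3 F [ 1.  -0.9  0.3] open 0.04 j [-0.37  0.09  1.78  0.01  1.25  0.64]
```

View pics/t8.png

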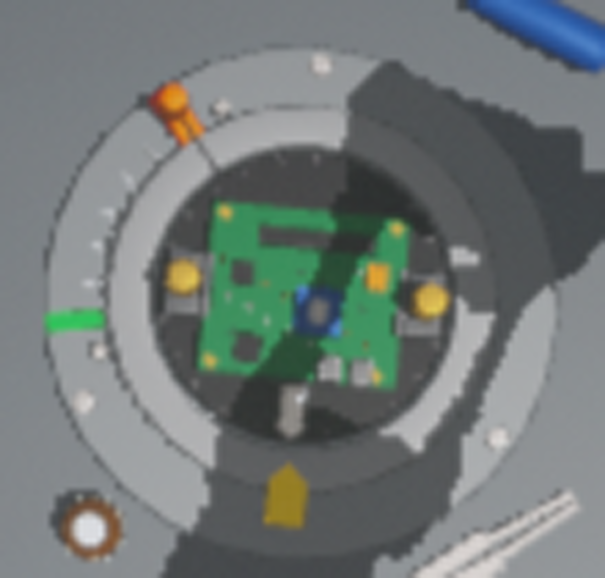

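The pointer is at the index and the lever is at red, with the red bar covered. The stud at (173,98) stands slightly short of its start at (180,93), so I check that numerically.

Run:
```python
from h import *
c=cap("top"); t0=cv2.imread("pics/top0.png")[:,:,::-1]; c0=dict(c,pixels=np.ascontiguousarray(t0))
for k in (c0,c):
    b=blobs(k,(3,150,100),(22,255,255),(240,155,256,175),10)
    for q in b:
        for z in (.055,.081):
            d=cast(k,q[1],z)[:2]-C;print(q,z,np.linalg.norm(d).round(4),np.degrees(np.arctan2(d[1],d[0])).round(1))
# bystanders moved? 
d=np.abs(c["pixels"].astype(int)-t0).sum(2)
for n,(x0,y0,x1,y1) in dict(bottle=(223,233,240,250),mem=(242,120,270,142),drv=(275,127,330,160),tray=(335,165,363,198),spool=(331,214,357,240),tw=(280,233,322,262),brush=(112,165,140,225)).items(): print(n,d[y0:y1,x0:x1].mean().round(1))
```

```text
(53, [247.3, 164.6], [244, 160, 8, 11]) 0.055 0.1156 33.1
(53, [247.3, 164.6], [244, 160, 8, 11]) 0.081 0.1123 34.1
(49, [246.8, 165.0], [243, 160, 9, 11]) 0.055 0.1155 34.0
(49, [246.8, 165.0], [243, 160, 9, 11]) 0.081 0.1122 35.0
bottle 28.4
mem 27.2
drv 29.8
tray 59.3
spool 83.7
tw 62.9
brush 29.4
```

```bash
python3 -c "
from h import *
st()
from cell import ticket
print(ticket.close_job())"
```

```text
t 12.88 tcp [ 0.5605 -0.1864  0.2407] r 0.1945 ang -90.4 F [0.5 0.1 0.8] open 0.0401 j [-0.37  0.09  1.78  0.01  1.25  0.64]
the job is handed in; nothing more can be done
None
```

The turntable's pointer stands at the yellow index and the lever is back at the red mark. I handed the job in at about 12.9 s of the 54 s allowed. I straddled the stud with the fingers and swung the lever to green. I then turned the turntable clockwise by thumbscrew A, about 78°, swung the lever home to red, and withdrew the arm.

**Pointer:** Before locking it measured within about 1° of the index, against the 5° allowed. A last automatic check after locking failed, because the arm's shadow hid the pointer from the colour mask. The last picture still shows it in line with the index.

**Lever:** It stands about 1° short of where it started, so the ring is at roughly 1.03 rad, assuming it started at the nominal 1.05 (0.95 needed).

**Forces and contact:** The wrist force readings between moves stayed at about 6 N or less. At hand-in the gripper was clear, 0.24 m above the table.

**Tools and parts:** The picture comparison was inconclusive: every item differed somewhat from the start picture, the spool, tweezers and tray most. Shadow is the likely cause. Nothing looked moved in the pictures I viewed, and the gripper never came down near any of them.

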